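Start the dust extractor at the fossil bench

ROBOT

A 6-joint arm with a two-finger parallel gripper is mounted at the origin on the work surface. World frame = base frame: x ahead of the robot, y to its left, z up, the work surface at z = 0. Lengths are in m, angles in rad, forces in N, time in s.
With the tool pointing down it reaches from about 0.35 to 0.85 m from the base axis. Payload 8.1 kg.
Tool frame: the origin (TCP) lies at the centre of the arm's flange, where the gripper is bolted on; the fingertips stand 186 mm ahead of it and the grasp point (between the pads) lies 167 mm ahead of it; z points along the fingers, y is the direction in which the jaws open and shut (so a half turn about z gives the same grasp; the last joint's range is limited). The gripper opens to 93 mm and grips with 3 to 60 N. Pads are 15 mm wide; open, the fingers measure 128 mm over their backs; the gripper's body (75 mm by 188 mm) begins 65 mm behind the grasp point.
Start: joints at [-1.239, 0.13, 1.488, -0, 1.523, -0.085], TCP at [0.243, -0.549, 0.405] pointing down, gripper open.
Joint ranges: [-2.96, 2.96], [-0.89, 2.26], [0.02, 2.5], [-1.34, 4.48], [0, 2.73], [-2.66, 2.66]. Speed limits (rad/s): [2.39, 2.39, 2.79, 3.14, 3.14, 3.14].

INTERFACE

Orientations are given as a rotation vector (axis times angle).
In Python, from plant import robot, viewer, order gives the robot as it stands.
- The arm moves only by the tool apply_moves, never from a script. Its argument "deltas" is a list of rows, each a list of 3 entries, a list of its own where there are three numbers: the finger opening in mm, from 0 to 93, then the shift along the tool's x, y, z in mm, then the turn about the tool's z in rad. In form: [[grip, [dx, dy, dz], yaw], ...]. A call has 1 to 5 rows; each row shifts and turns the commanded pose from where the row before left it, along the tool's axes as they then stand; what a row does not reach is not made up. A row lasts 1/8 s, in which the tool goes at most 62.5 mm and 10.7 degrees, less where a joint would pass 70% of its speed; a pose out of reach is approached as far as the arm can. A call is refused whole if a number of a shift passes 62.5 or a number of a turn 0.188, either way. A call with a gripper value outside its range is refused whole. The fingers move at their own pace and stop on an object; "grip_force" is the grip in N (left out, the last holds). Time passes only in rows, so rows that do not move let the fingers close. It gives the time, the measured TCP pose, the force and the opening at its end, in the units of the state.
- robot.read_state(): the state, without advancing time (a new reading comes with each control period).
- viewer.read_camera(name): name is "scene" or "side" or "wrist"; returns the picture (400x640x3 uint8, blue, green, red); there is no depth.
- viewer.get_calibration(name): a dict with "fx", "fy", "cx", "cy" (pixels), "distortion" ([k1, k2, p1, p2, k3] as OpenCV has them; the pictures are not rectified), "R" (3x3) and "t" (3): a world point X has camera coordinates R X + t. Camera axes: x right, y down, z forward; pixel columns grow to the right and rows downward; lengths in m; the calibration is good to about 2 mm. A picture is of the moment at which its call begins: read the wrist's pose just before it. get_calibration takes no time and is no camera call; for the wrist camera it gives the pose at the moment of the call.
- order.close_job(): hands the job in, once; it reports no verdict.
The state is a dict: "t": time; "q": joint angles; "dq": joint speeds; "joint_torque": joint torques, N m; "tool_pos": TCP position; "orientation": TCP orientation; "force": force on the tool from outside, world axes, zero at the start; "wrist_torque": the same for the moment, N m; "opening": finger opening in m.
Only numpy, scipy, OpenCV 4.12 (cv2) and the standard library are available. Lean on these libraries where they do the work, as an engineer would, in place of code of your own. Each camera call takes 0.05 s, during which the arm holds its last target. There are 200 camera calls.

TASK

Start the dust extractor before the fossil preparation begins: of the two bar knobs on the grey switch boxes, twist the larger one clockwise (seen from above) all the way to its stop, hold it there a moment, then let go so that it springs back home. Leave the smaller knob unturned and the loose fossil bone where it lies.

Things in the scene. Friction and masses are not known exactly. Their poses are not given: they have to be found in the camera images.
- start_knob_grip (a point): On the turning axis of the larger knob: a black bar 56 mm long, 16 thick, 34 tall, on a 58 mm disc, on a fixed grey box 130 x 120 x 80 mm high; boxes vary in place and heading and may be swapped. The point is 116 mm above the table, 12 below the bar top, 22 above the disc top. x along the bar (white line on the -x half), y across it, z up; turns with the knob. Grip across the bar from above.
- start_knob (a joint): Angle of the larger knob in rad: 0 at rest, growing clockwise seen from above, stop at 1.15 (66 degrees). A spring always drives it back to 0: about 0.05 N m at rest, 0.12 N m at the stop. Let go, it snaps back by itself in under a second.
- scribe_knob (a joint): Angle in rad of the smaller knob (air-scribe switch), 0 at rest, same working; not to be turned. A black bar 34 mm long, 11 thick, 26 tall on a 36 mm disc, on a fixed grey box 110 x 100 x 70 mm high, 0.3 to 0.56 m to the left or right of the larger knob.
- bone_center (a point): Middle of a loose brown fossil bone, 98 mm long, knobbly at both ends, 22 mm thick, lying on the table between and in front of the boxes (nearer the robot); the point is 10 mm above the table, x along the bone. Fragile: to be left where it is.
Not all that is in view belongs to the job. Leave any pink or red look-alike of the part that bears scribe_knob alone.

How it is judged:
On the way:
1. the larger knob is turned to its stop (within 10 degrees) and held there 0.25 s (value of joint start_knob above 0.975 rad), for 0.25 s.
At the end, for the whole second after the job is handed in: The larger knob, having been at its stop, is back home within 10 degrees and still; the smaller knob is home within 10 degrees; the bone lies within 20 mm of where it was (value of joint each of start_knob, scribe_knob below 0.175 rad and velocity of joint start_knob between -0.1 and 0.1 rad/s and distance of bone_center from where it was at the start of the episode below 0.02 m); the robot touches nothing.
It fails at once if the smaller knob is turned more than 15 degrees (value of joint scribe_knob above 0.26 rad).
It fails at once if the bone is moved more than 20 mm (distance of bone_center from where it was at the start of the episode above 0.02 m).
It also fails if it takes over 30 s, if anything falls off the work surface, if the arm or the gripper's body presses on something with over 40 N, if the wrist force passes 120 N, or if a joint passes its speed limit or range.

## Working session

There is one attempt and no reset: what is moved stays moved. The work goes in short steps, Python scripts to look and compute and a tool call to move; the robot and the scene stay as the last step left them, time stands still between calls to the robot, and variables do not carry over. Pictures are saved under pics/ and viewed, about 8 in all and at most 12, crops included, and the job is handed in when it is done.

Besides the shell and the picture viewer there is one more tool, called after ">>>" as name(argument=value, ...) on one line, values as JSON. apply_moves: Moves the arm, as the interface text tells. Its arguments: {"type":"object","properties":{"deltas":{"type":"array"},"grip_force":{"type":"number"}},"required":["deltas"]}

```bash
mkdir -p pics; ls; cat > h.py <<'E'
import numpy as np, cv2
from plant import robot, viewer, order
def snap(n,f):
    c=viewer.get_calibration(n); im=viewer.read_camera(n); cv2.imwrite('pics/'+f,im); np.save('pics/'+f+'.npy',c,allow_pickle=True); return im,c
def load(f): return cv2.imread('pics/'+f), np.load('pics/'+f+'.npy',allow_pickle=True).item()
def K(c): return np.array([[c['fx'],0,c['cx']],[0,c['fy'],c['cy']],[0,0,1.]])
def plane(c,px,z):
    u=cv2.undistortPoints(np.array(px,float).reshape(-1,1,2),K(c),np.array(c['distortion'],float))[:,0]
    R=np.array(c['R']);t=np.array(c['t']);d=np.c_[u,np.ones(len(u))]@R;o=-R.T@t
    return o+d*((z-o[2])/d[:,2])[:,None]
def proj(c,X):
    R=np.array(c['R']); return cv2.projectPoints(np.array(X,float).reshape(-1,1,3),cv2.Rodrigues(R)[0],np.array(c['t'],float),K(c),np.array(c['distortion'],float))[0][:,0]
E
python3 - <<'E'
from h import *
a,_=snap('scene','s1.png');b,_=snap('side','d1.png')
cv2.imwrite('pics/both.png',cv2.resize(np.vstack([a,b]),None,fx=.75,fy=.75))
for n in('scene','side'):
    c=viewer.get_calibration(n);R=np.array(c['R']);print(n,-R.T@c['t'],R[2],c['fx'])
print(robot.read_state())
E
```

```text
pics
scene [ 1.02337305 -0.12137905  1.05674449] [-0.53402455  0.20359608 -0.82058906] 451.3589454117471
side [-0.18847863  0.91891     0.76028182] [ 0.46765231 -0.6803015  -0.56435024] 462.8695814499924
{'t': 0.1, 'q': array([-1.23940887e+00,  1.31057645e-01,  1.48916758e+00,  5.41090391e-07,
        1.52299558e+00, -8.54172094e-02]), 'dq': array([ 0.00121621, -0.00114844, -0.00249516, -0.00132335,  0.0015627 ,
       -0.00087367]), 'joint_torque': array([ 1.18586882e-03, -5.61339426e+01, -4.93095803e+01,  7.70486752e-02,
        2.91348877e-02, -8.76347144e-05]), 'tool_pos': array([ 0.24284803, -0.54843122,  0.40381036]), 'orientation': array([-3.07203615e+00, -6.49651935e-01,  3.12738803e-04]), 'force': array([-0.51155988,  0.06922604, -0.21108216]), 'wrist_torque': array([0.01296153, 0.03996364, 0.03380351]), 'opening': 0.09298535783872096}
```

View pics/both.png

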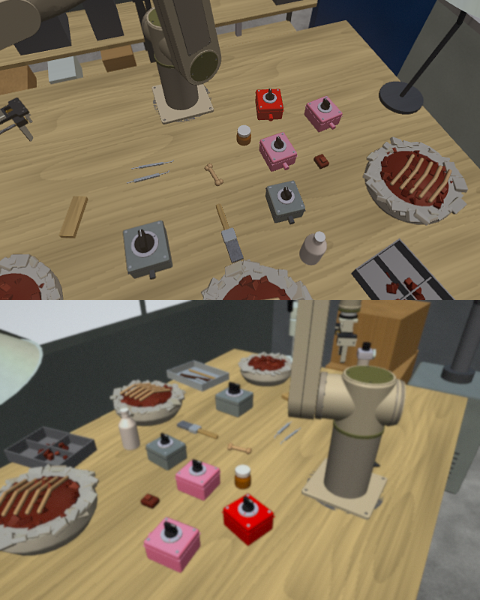

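The pictures show two grey boxes in the scene view, at about (196,330) with the larger disc and bar and at about (380,268) with the smaller one. Two pink boxes, at about (370,200) and (430,150), and a red one at (359,138), are look-alikes. I'll confirm with an enlarged crop and measure.

```bash
python3 - <<'E'
from h import *
a,c=load('s1.png');b,cd=load('d1.png')
P=plane(c,[[194,318],[380,256]],.1)
print(P, proj(cd,P))
u=proj(cd,P)[0].astype(int)
cr=[cv2.resize(a[275:385,140:280],(560,440),interpolation=cv2.INTER_CUBIC)]
cv2.imwrite('pics/cropL.png',np.hstack([cv2.resize(a[280:380,150:250],(400,400),interpolation=3),cv2.resize(a[220:320,330:430],(400,400),interpolation=3)]))
cv2.imwrite('pics/cropD.png',cv2.resize(b[u[1]-40:u[1]+40,u[0]-50:u[0]+50],(800,640),interpolation=3)[:600]);print(u)
E
```

```text
[[ 0.59914784 -0.24584526  0.1       ]
 [ 0.59471132  0.20001957  0.1       ]] [[312.15142714 119.98022788]
 [220.28751276 181.75253727]]
[312 119]
```

View pics/cropL.png

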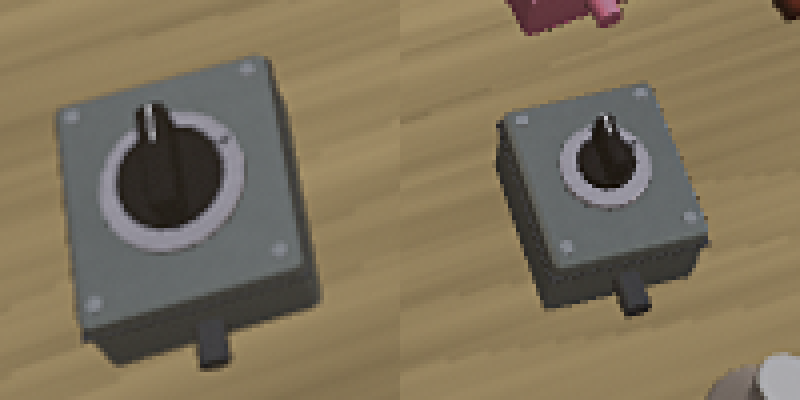

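The crop confirms it. The left box, at scene (194,322), has the bigger box, disc and bar, so it is the start knob. The right one, at (380,262), has the small bar and is the scribe knob. Next I'll compute the axis and heading from the screw heads and the white line.

```bash
python3 - <<'E'
from h import *
from scipy.spatial.transform import Rotation as Ro
a,c=load('s1.png')
f=lambda p:np.array(p,float)/4+[150,280]
S=plane(c,f([[70,115],[248,68],[280,250],[95,303]]),.08);print('screws',S.round(3),S.mean(0))
print('ring',plane(c,f([[171,180]]),.082))
print('line end',plane(c,f([[149,110]]),.128))
print('bone',plane(c,[[284,233]],.01))
st=robot.read_state();R=Ro.from_rotvec(st['orientation']).as_matrix();print(R.round(3))
cw=viewer.get_calibration('wrist');Rw=np.array(cw['R']);o=-Rw.T@cw['t'];print('wristcam',o,'in tool',R.T@(o-st['tool_pos']),Rw[2],cw['fx'],cw['cx'],cw['cy'])
t=np.array([S[:,0].mean(),S[:,1].mean(),.4]);print('delta tool mm',R.T@(t-st['tool_pos'])*1e3)
E
```

```text
screws [[ 0.549 -0.3    0.08 ]
 [ 0.555 -0.201  0.08 ]
 [ 0.663 -0.206  0.08 ]
 [ 0.658 -0.304  0.08 ]] [ 0.60622713 -0.25269505  0.08      ]
ring [[ 0.60605699 -0.25372644  0.082     ]]
line end [[ 0.58361358 -0.25140773  0.128     ]]
bone [[0.40467015 0.01422124 0.01      ]]
[[ 0.914  0.405 -0.001]
 [ 0.405 -0.914  0.002]
 [ 0.    -0.002 -1.   ]]
wristcam [ 0.30698154 -0.52011016  0.38391438] in tool [7.01056040e-02 9.97275545e-05 1.99056236e-02] [-0.23174062 -0.10101356 -0.96751876] 299.1182890306576 319.0216872057635 199.07202495603138
delta tool mm [ 451.99469706 -123.30031562    4.07340551]
```

>>> apply_moves(deltas=[[93,[56,-15,0],0],[93,[57,-16,0],0],[93,[56,-15,0],0],[93,[57,-16,0],0],[93,[56,-15,0],0]])

```text
t: 0.72
tool_pos: [0.4708, -0.3625, 0.4043]
orientation: [-3.073, -0.65, 0.001]
force: [0.3, -0.6, -1.4]
opening: 0.0926
```

>>> apply_moves(deltas=[[93,[57,-16,0],0],[93,[56,-15,0],0],[93,[57,-16,0],0],[93,[0,0,0],0.16],[93,[0,0,0],0.16]])

```text
t: 1.35
tool_pos: [0.6067, -0.2511, 0.4037]
orientation: [-3.137, -0.147, 0.002]
force: [0.5, 0.8, 0.2]
opening: 0.0931
```

>>> apply_moves(deltas=[[93,[0,0,0],0.15],[93,[0,0,0],0],[93,[0,0,0],0]])

```text
t: 1.72
tool_pos: [0.6059, -0.2523, 0.4044]
orientation: [-3.14, 0.078, 0.001]
force: [0.8, -0.0, 0.4]
opening: 0.0927
```

```bash
python3 - <<'E'
from h import *
a,c=snap('wrist','w1.png')
s=robot.read_state();print(s['t'],s['tool_pos'],s['orientation'])
cv2.imwrite('pics/w1v.png',cv2.resize(a,(800,500)))
E
```

```text
1.775 [ 0.60595557 -0.25229158  0.40453333] [-3.14041492e+00  7.93492037e-02  4.97442912e-04]
```

View pics/w1v.png

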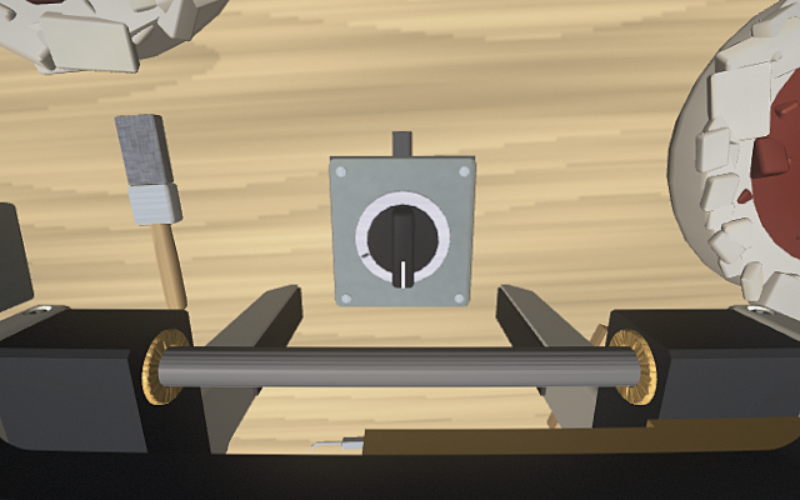

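The wrist view shows the bar upright at column ~403 (of 800), the ring centred at (402,237) and the white line at (403,262–288). I'll cast these into world coordinates.

```bash
python3 - <<'E'
from h import *
from scipy.spatial.transform import Rotation as Ro
a,c=load('w1.png');s=robot.read_state();R=Ro.from_rotvec(s['orientation']).as_matrix()
g=cv2.cvtColor(a,cv2.COLOR_BGR2GRAY); hsv=cv2.cvtColor(a,cv2.COLOR_BGR2HSV)
y0,y1,x0,x1=150,240,270,375
sub=a[y0:y1,x0:x1].astype(int);m=((sub.min(2)>165)).astype(np.uint8)
n,l,st,ce=cv2.connectedComponentsWithStats(m)
for i in range(1,n):
    if st[i,4]<15: continue
    ys,xs=np.where(l==i);p=np.c_[xs+x0,ys+y0].astype(np.float32)
    print(st[i],ce[i]+[x0,y0]);
    if st[i,4]>200: e=cv2.fitEllipse(cv2.convexHull(p)); print('ring',e,plane(c,[e[0]],.082)); 
    elif st[i,2]<8 and st[i,3]>10:
        v=cv2.fitLine(p,2,0,.01,.01).ravel();W=plane(c,[v[2:]-v[:2]*8,v[2:]+v[:2]*8],.128);d=W[1]-W[0];print('line',v,W,np.degrees(np.arctan2(d[1],d[0])))
Sc=plane(c,np.array([[341,172],[464,172],[459,299],[346,299]])*.8,.08);print(Sc.mean(0))
for px in ([403,207],[403,288]):print(plane(c,[np.array(px)*.8],.128))
print(R.round(4))
E
```

```text
[  14    3   76   73 1725] [321.62144928 184.94028986]
ring ((321.6163635253906, 189.64886474609375), (73.51380920410156, 76.24620056152344), 85.52131652832031) [[ 0.60677748 -0.25496098  0.082     ]]
[51 59  3 22 64] [322.       219.828125]
line [-4.3711388e-08  1.0000000e+00  3.2200000e+02  2.1982812e+02] [[ 0.59691902 -0.25445046  0.128     ]
 [ 0.58172196 -0.25374026  0.128     ]] 177.3243432650154
[ 3 86  8  4 27] [276.37037037 237.74074074]
[94 86  7  4 26] [367.         237.61538462]
[ 0.60526674 -0.25531602  0.08      ]
[[ 0.63848004 -0.25673953  0.128     ]]
[[ 0.57921945 -0.25398837  0.128     ]]
[[ 9.987e-01 -5.050e-02 -3.000e-04]
 [-5.050e-02 -9.987e-01  2.000e-04]
 [-3.000e-04 -2.000e-04 -1.000e+00]]
```

Axis ≈ (0.6065, -0.2552), bar heading -2.7° against tool -2.9°. The correction is +3 mm in y, then descend 118 mm.

>>> apply_moves(deltas=[[93,[1,3,40],0],[93,[0,0,40],0],[93,[0,0,25],0],[93,[0,0,13],0],[93,[0,0,0],0]], grip_force=40)

```text
t: 2.4
tool_pos: [0.6066, -0.2553, 0.286]
orientation: [-3.14, 0.082, 0.002]
force: [-0.3, -0.1, 1.0]
opening: 0.0927
```

>>> apply_moves(deltas=[[40,[0,0,0],0],[25,[0,0,0],0],[10,[0,0,0],0],[10,[0,0,0],0],[10,[0,0,0],0]])

```text
t: 3.02
tool_pos: [0.6069, -0.2553, 0.2868]
orientation: [3.14, -0.083, 0.0]
force: [-0.0, 0.9, -1.2]
opening: 0.0477
```

>>> apply_moves(deltas=[[10,[0,0,0],0],[10,[0,0,0],0],[10,[0,0,0],0],[10,[0,0,0],0],[10,[0,0,0],0]])

```text
t: 3.65
tool_pos: [0.6069, -0.2552, 0.2867]
orientation: [-3.14, 0.083, 0.0]
force: [-0.4, 1.0, -0.2]
opening: 0.0155
```

It is closed on the 16 mm bar with hardly any side force. Now the twist.

>>> apply_moves(deltas=[[10,[0,0,0],0.16],[10,[0,0,0],0.16],[10,[0,0,0],0.16],[10,[0,0,0],0.16],[10,[0,0,0],0.16]])

```text
t: 4.28
tool_pos: [0.6068, -0.2554, 0.2867]
orientation: [2.856, -1.307, -0.001]
force: [-1.1, 0.2, 0.3]
opening: 0.0156
```

>>> apply_moves(deltas=[[10,[0,0,0],0.16],[10,[0,0,0],0.16],[10,[0,0,0],0],[10,[0,0,0],0],[10,[0,0,0],0]])

```text
t: 4.9
tool_pos: [0.6067, -0.2554, 0.2867]
orientation: [2.618, -1.736, -0.001]
force: [-3.6, -1.3, 1.7]
opening: 0.0157
```

```bash
python3 - <<'E'
from h import *
from scipy.spatial.transform import Rotation as Ro
a,c=snap('wrist','w2.png');s=robot.read_state();R=Ro.from_rotvec(s['orientation']).as_matrix()
print(s['t'],s['tool_pos'],s['force'],s['wrist_torque'],s['opening'],'tool x heading',np.degrees(np.arctan2(R[1,0],R[0,0])),s['q'])
b,_=snap('scene','s2.png')
cv2.imwrite('pics/v2.png',np.hstack([cv2.resize(a[150:400,170:470],(480,400)),cv2.resize(b[270:390,140:260],(320,320),interpolation=3)[:320] if 0 else cv2.resize(b[270:370,150:230],(320,400),interpolation=3)]))
E
```

```text
4.95 [ 0.60669216 -0.2554191   0.28669626] [-3.36133457 -0.4971655   0.51684615] [0.02338433 0.61396681 0.11760577] 0.0157022619740195 tool x heading -67.13295753684045 [-4.76236079e-01  3.63374344e-01  1.43533610e+00 -3.61769420e-04
  1.34331498e+00  2.26633303e+00]
```

View pics/v2.png

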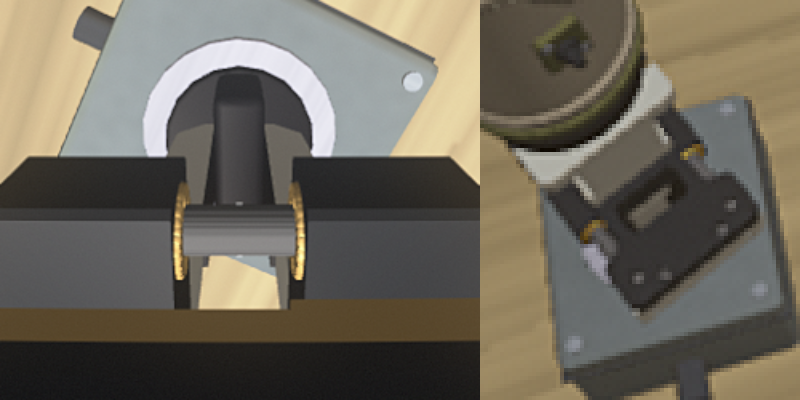

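The bar followed the gripper. It stands upright between the pads in the wrist crop at (240,140), the tool has turned about 64°, and the wrist torque about z is ≈0.12 N m, as specified at the stop. I'll press slightly further, hold, then open and let it spring back.

>>> apply_moves(deltas=[[10,[0,0,0],0.04],[10,[0,0,0],0],[10,[0,0,0],0],[10,[0,0,0],0],[10,[0,0,0],0]])

```text
t: 5.62
tool_pos: [0.6067, -0.2554, 0.2867]
orientation: [2.582, -1.79, -0.001]
force: [-5.7, -0.0, 0.9]
opening: 0.0156
```

>>> apply_moves(deltas=[[93,[0,0,0],0],[93,[0,0,0],0],[93,[0,0,0],0],[93,[0,0,0],0],[93,[0,0,0],0]])

```text
t: 6.25
tool_pos: [0.607, -0.2551, 0.2867]
orientation: [-2.581, 1.79, 0.0]
force: [0.1, 0.6, -0.0]
opening: 0.0612
```

>>> apply_moves(deltas=[[93,[0,0,0],0],[93,[0,0,0],0],[93,[0,0,0],0],[93,[0,0,0],0],[93,[0,0,0],0]])

```text
t: 6.88
tool_pos: [0.6069, -0.2553, 0.2867]
orientation: [-2.581, 1.791, 0.0]
force: [-0.3, 0.4, 0.7]
opening: 0.0931
```

>>> apply_moves(deltas=[[93,[0,0,-25],0],[93,[0,0,-40],0],[93,[0,0,-40],0],[93,[0,0,-13],0],[93,[0,0,0],0]])

```text
t: 7.5
tool_pos: [0.607, -0.2554, 0.4052]
orientation: [-2.581, 1.791, -0.002]
force: [0.3, 0.5, -1.0]
opening: 0.0928
```

```bash
python3 - <<'E'
from h import *
a,c=snap('wrist','w3.png');b,cs=snap('scene','s3.png');s=robot.read_state()
print(s['t'],s['tool_pos'],s['force'],s['opening'])
# bar line heading from white pixels inside the disc
ax=proj(c,[[.6065,-.2552,.128]])[0];print(ax)
yy,xx=np.mgrid[:400,:640]
m=((a.min(2)>165)&(np.hypot(xx-ax[0],yy-ax[1])<45)).astype(np.uint8)
n,l,st,ce=cv2.connectedComponentsWithStats(m)
for i in range(1,n):
    if 30<st[i,4]<200:
        p=np.argwhere(l==i)[:,::-1].astype(np.float32);v=cv2.fitLine(p,2,0,.01,.01).ravel()
        W=plane(c,[v[2:]-v[:2]*8,v[2:]+v[:2]*8],.128);d=W[1]-W[0];print(st[i],W.mean(0),'heading',np.degrees(np.arctan2(d[1],d[0])))
s0=cv2.imread('pics/s1.png');d=cv2.absdiff(s0,b)
for nm,(u,v) in dict(bone=(284,233),scribe=(380,262)).items(): print(nm,'mean/max diff',d[v-25:v+25,u-25:u+25].mean(),d[v-25:v+25,u-25:u+25].max())
cv2.imwrite('pics/v3.png',np.hstack([cv2.resize(a,(480,300)),cv2.resize(b[200:350,240:400],(320,300))]))
E
```

```text
7.6 [ 0.60656166 -0.25514653  0.40249232] [-0.11850198  0.3076729  -0.24627017] 0.09287546673157417
[320.07394322 202.70509046]
[327 206  21  10  59] [ 0.58968637 -0.25405422  0.128     ] heading 177.21726579416048
bone mean/max diff 7.024533333333333 10
scribe mean/max diff 6.033066666666667 10
```

View pics/v3.png

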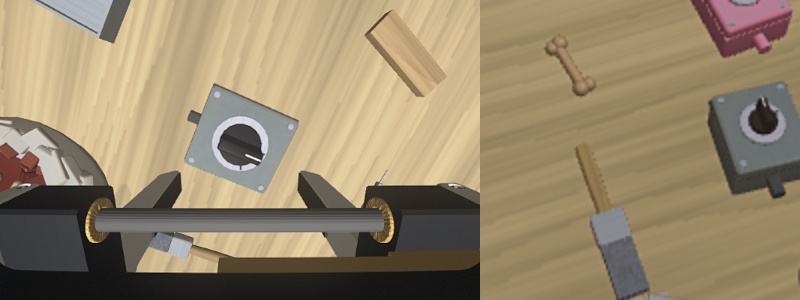

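The white line heading is back to 177.2°, against 177.3° before. The bone and the small knob look unchanged, with only a uniform brightness shift in the image. The gripper hangs clear above the box.

```bash
python3 -c "
from h import *
print(order.close_job())"
```

```text
the job is handed in; nothing more can be done
None
```

I gripped the larger grey-box knob across its bar and twisted it clockwise to its stop. I held it there for more than 0.6 s, then opened the jaws so it sprang back, lifted clear and handed the job in at about 7.6 s. The hand-in gave no verdict.

- **At the stop:** the tool had turned about 64° when I measured it, and the wrist torque about z was about 0.12 N m, matching the spring at the stop. I then commanded about 2° more. The knob angle itself can't be read, so it is inferred from the tool turn and the bar staying aligned between the pads.
- **Back home:** the knob's white line was at 177.2° after release and 177.3° before.
- **Left alone:** before and after scene pictures show no change at the bone or the smaller knob beyond a uniform brightness shift of at most 10 grey levels.
- **Clear of everything:** the gripper was open and well above the box, with only noise-level forces. None of the checks failed or disagreed.

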